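Raise the sash of a shielded bench cabinet to the working-height pointers

ROBOT

A 6-joint arm with a two-finger parallel gripper is mounted at the origin on the work surface. World frame = base frame: x ahead of the robot, y to its left, z up, the work surface at z = 0. Lengths are in m, angles in rad, forces in N, time in s.
With the tool pointing down it reaches from about 0.375 to 0.975 m from the base axis. Payload 3.8 kg.
Tool frame: the origin (TCP) lies between the finger pads; the fingertips stand 22 mm ahead of it and the grasp point (between the pads) lies 3 mm ahead of it (bot.finger_overhang is the distance from the TCP to the fingertips, in m); x points along the fingers, y is the direction in which the jaws open and shut, and the axes are right-handed (so a half turn about x gives the same grasp; the last joint's range is limited). The gripper opens to 85 mm and grips with 20 to 120 N. Pads are 22 mm wide; open, the fingers measure 114 mm over their backs; the gripper's body (76 mm by 85 mm) begins 54 mm behind the grasp point. The pads swing forward as they close: fully open they stand 13 mm farther back than shut.
Start: joints at [-1.283, 0.264, 1.604, -0, 1.274, -0.037], TCP at [0.215, -0.64, 0.253] pointing down, gripper open.
Joint ranges: [-2.63, 2.63], [-0.94, 2.18], [0.31, 2.57], [-1.31, 4.45], [0, 2.66], [-2.55, 2.55]. Speed limits (rad/s): [2.57, 2.57, 3.14, 3.14, 3.14, 3.14].

INTERFACE

Orientations are given as a rotation vector (axis times angle).
In Python, from workcell import bot gives the robot as it stands. The module is installed in compiled form; this text tells all that it offers.
- The arm moves only by the tool arm_command, never from a script. Its argument "series" is a list that holds one entry, the list of rows, each a list of 7 numbers: the turn, a rotation vector about the tool's x, y, z in rad, then the shift along the tool's x, y, z in cm, then the opening, from 0 (shut) to 1 (fully open). In form: [[[rx, ry, rz, x, y, z, grip], ...]]. A call has 1 to 10 rows; each row shifts and turns the pose as measured when the row begins, along the tool's axes as they then stand; what a row does not reach is not made up. A row lasts 1/10 s, in which the tool goes at most 50 mm and 8.59 degrees, less where a joint would pass 70% of its speed; a pose out of reach is approached as far as the arm can. A call is refused whole if a number of a shift passes 5 or a number of a turn 0.15, either way. A call with a gripper value outside its range is refused whole. The fingers move at their own pace and stop on an object; "newtons" is the grip in N (left out, the last holds). Time passes only in rows, so rows that do not move let the fingers close. It gives the time, the measured TCP pose, the force and the opening at its end, in the units of the state.
- bot.read_state(): the state, without advancing time (a new reading comes with each control period).
- bot.read_camera(name): name is "scene" or "top" or "wrist"; returns (picture, depth): 400x640x3 uint8, blue, green, red; 400x640 float32, m along the optical axis (not along the pixel's ray), 0 where there is no reading.
- bot.camera_info(name): a dict with "K" (3x3 intrinsics, pixels), "dist_coeffs" ([k1, k2, p1, p2, k3] as OpenCV has them; the pictures are not rectified), "extrinsics" (4x4, takes a point from camera to world coordinates). Camera axes: x right, y down, z forward; pixel columns grow to the right and rows downward; lengths in m; the calibration is good to about 2 mm. A picture is of the moment at which its call begins: read the wrist's pose just before it. camera_info takes no time and is no camera call; for the wrist camera it gives the pose at the moment of the call.
- bot.finish_job(): hands the job in, once; it reports no verdict.
The state is a dict: "time": time; "q": joint angles; "joint_vel": joint speeds; "joint_torque": joint torques, N m; "tool_pos": TCP position; "tcp_rot": TCP orientation; "wrist_force": force on the tool from outside, world axes, zero at the start; "torque": the same for the moment, N m; "width": opening from 0.0 (shut) to 1.0 (fully open).
Only numpy, scipy, OpenCV 4.12 (cv2) and the standard library are available. Lean on these libraries where they do the work, as an engineer would, in place of code of your own. Each camera call takes 0.05 s, during which the arm holds its last target.

TASK

Push the cabinet's sliding window up from beneath its lip until the lip is level with the two pointers on the uprights, then take the hand away and leave it standing there. Use the fingers only from below the lip: do not grip the lip or touch the rubber strip on top of it. Do not shift the pointers or disturb the bottle, tube rack, tip box and beaker standing around.

Things in the scene. Friction and masses are not known exactly. Their poses are not given: they have to be found in the camera images.
- cabinet: White and aluminium lab cabinet fixed to the bench, 420 wide (y) x 525 mm high, back open. Origin on the bench, plumb below the middle of the lip's outer edge; x points into the cabinet, away from the user, y to the user's left, z up. Front uprights at y = +-190 mm, glass front face at x = 52 mm, a 30 mm high deck from x = 50 mm. The bench before and below the lip is clear (y within +-110 mm).
- sash: The sliding window with its lip, a flat aluminium shelf along the lower edge: 330 wide (y), 52 deep (x = 0 to 52 mm), 12 mm thick. Frame as the cabinet's when fully down; rises with it, straight up, 0 to 220 mm; starts 0 to 60 mm up (lip 90 to 150 mm above the bench). Counterweighted to within 1 N; guide friction of about 3 N keeps it where it is left; 2 to 6 N push it up slowly.
- lip_edge (a point): Middle of the lip's outer edge (the edge nearest the user), at half the lip's thickness: the underside is 6 mm below, the upper face 6 mm above. Axes as the cabinet's.
- lip_strip: Grey rubber strip on the lip's upper face, 26 deep x 300 wide x 4 mm thick, from x = 17 to 43 mm behind the lip's outer edge; not to be touched. Its frame is as the window's.
- left_pointer (a point): Tip (mid-thickness) of the left of two small steel pointers, 5 mm thick, that stick out from black clips on the front uprights and mark the working height; at the left end of the lip (y = +168 mm). Both are always at the same height, 220 to 300 mm above the bench. Axes as the cabinet's.
- right_pointer (a point): Tip of the right pointer, the same at y = -168 mm.
- reagent_bottle: Amber bottle, 60 mm diameter, 130 mm high, standing on the bench beside or behind the cabinet; origin at the centre of its underside.
- tube_rack: Green rack with capped tubes, 60 x 100 mm, 84 mm high, on the bench behind or beside the cabinet; origin at the centre of its underside.
- tip_box: Blue box with a clear lid, 87 x 122 mm, 72 mm high, on the bench at the cabinet's right front; origin at the centre of its underside.
- beaker: Glass beaker, 64 mm diameter, 80 mm high, on the deck inside the cabinet; origin at the centre of its underside.

How it is judged:
By the outcome, as a careful person would: the job done as asked, in the order asked, and still so for the second after the job is handed in, with the robot touching nothing.
It also fails if it takes over 35 s, if anything falls off the work surface, if the arm or the gripper's body presses on something with over 40 N, if the wrist force passes 120 N, or if a joint passes its speed limit or range.

## Working session

There is one attempt and no reset: what is moved stays moved. The work goes in short steps, Python scripts to look and compute and a tool call to move; the robot and the scene stay as the last step left them, time stands still between calls to the robot, and variables do not carry over. Pictures are saved under pics/ and viewed, and the job is handed in when it is done.

Besides the shell and the picture viewer there is one more tool, called after "Request:" by a JSON object that holds its "op" and its "data", one argument or row to a line. arm_command: Moves the arm, as the interface text tells. Its arguments: {"type":"object","properties":{"series":{"type":"array"},"newtons":{"type":"number"}},"required":["series"]}

```bash
mkdir -p pics
python3 - <<'E'
from workcell import bot
import cv2,numpy as np
s=bot.read_state();print({k:np.round(v,3).tolist() for k,v in s.items()})
for n in["scene","top","wrist"]:
    i=bot.camera_info(n);print(n,np.round(i["K"],1).tolist(),i["dist_coeffs"],np.round(i["extrinsics"],3).tolist())
    p,d=bot.read_camera(n);cv2.imwrite(f"pics/{n}0.png",p);np.save(f"pics/{n}0.npy",d)
E
```

```text
{'time': 0.0, 'q': [-1.283, 0.265, 1.605, -0.0, 1.274, -0.037], 'joint_vel': [-0.001, -0.001, -0.002, 0.0, -0.0, -0.001], 'joint_torque': [-0.002, -51.511, -36.731, -0.0, 0.013, -0.0], 'tool_pos': [0.215, -0.639, 0.252], 'tcp_rot': [2.046, 0.338, -2.047], 'wrist_force': [-0.04, -0.034, -0.444], 'torque': [-0.017, -0.02, 0.001], 'width': 0.999}
scene [[365.4, 0.0, 319.8], [0.0, 365.4, 196.5], [0.0, 0.0, 1.0]] [-0.03136265  0.          0.          0.          0.        ] [[-0.984, -0.167, 0.058, 0.513], [-0.177, 0.937, -0.302, 0.368], [-0.004, -0.308, -0.951, 0.856], [0.0, 0.0, 0.0, 1.0]]
top [[496.5, 0.0, 324.2], [0.0, 496.5, 200.5], [0.0, 0.0, 1.0]] [-0.12078322  0.          0.          0.          0.        ] [[0.02, -0.996, 0.084, 0.485], [-1.0, -0.02, 0.003, 0.152], [-0.001, -0.084, -0.996, 1.284], [0.0, 0.0, 0.0, 1.0]]
wrist [[322.9, 0.0, 317.2], [0.0, 322.9, 197.6], [0.0, 0.0, 1.0]] [-0.02327189  0.          0.          0.          0.        ] [[0.32, -0.903, -0.286, 0.287], [-0.947, -0.306, -0.095, -0.614], [-0.002, 0.301, -0.954, 0.372], [0.0, 0.0, 0.0, 1.0]]
```

View pics/scene0.png

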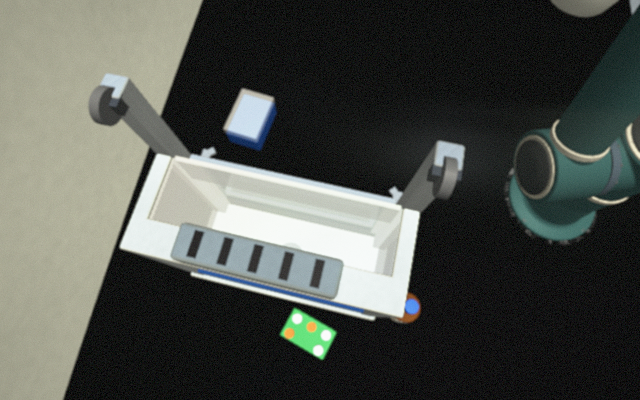

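View pics/top0.png

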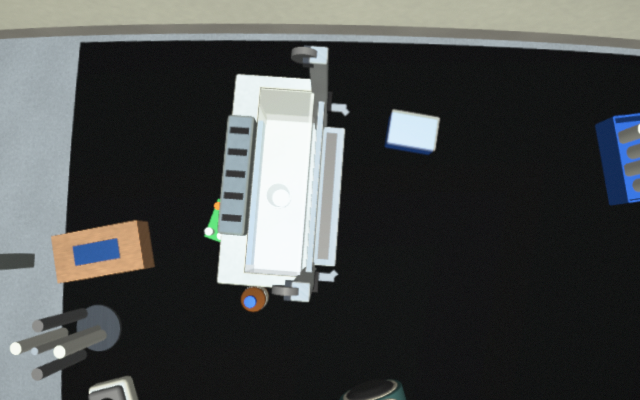

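View pics/wrist0.png

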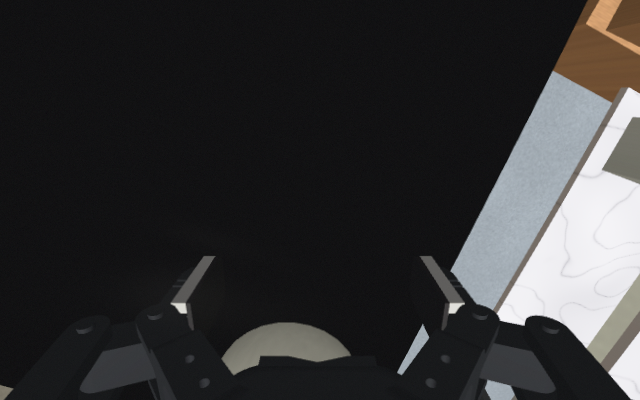

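The top view shows the cabinet front facing image right (world -y). The lip and its grey strip span about (333,130)-(333,265), and the pointers are at (340,108) and (332,276). Next I'll measure heights.

```bash
cat > h.py <<'E'
from workcell import bot
import cv2,numpy as np
from scipy.spatial.transform import Rotation as R
def ray(n,uv,E=None):
    i=bot.camera_info(n);E=i["extrinsics"] if E is None else E
    p=cv2.undistortPoints(np.array(uv,float).reshape(-1,1,2),i["K"],i["dist_coeffs"])[:,0]
    d=np.c_[p,np.ones(len(p))]
    return E[:3,3],d@E[:3,:3].T
def pt(n,uv,dep,E=None):
    o,d=ray(n,uv,E);return o+d*np.array(dep).reshape(-1,1)
E
python3 - <<'E'
from h import *
d=np.load('pics/top0.npy');p=cv2.imread('pics/top0.png')
s=bot.read_state();Rm=R.from_rotvec(s['tcp_rot']).as_matrix();print(np.round(Rm,3))
E=bot.camera_info('wrist')['extrinsics'];print('cam in tool',Rm.T@(E[:3,3]-s['tool_pos']),np.round(Rm.T@E[:3,:3],2))
vv,uu=np.mgrid[80:310,225:460]
P=pt('top',np.c_[uu.ravel(),vv.ravel()],d[80:310,225:460].ravel()).reshape(230,235,3)
for v in (98,103,108,135,150,200,240,262,270,276,281): print(v,[(u,*np.round(P[v-80,u-225]*1000).astype(int).tolist()) for u in range(300,352,4)])
cv2.imwrite('pics/topc.png',cv2.resize(p[80:310,270:370],None,fx=2.6,fy=2.6,interpolation=cv2.INTER_CUBIC))
cv2.imwrite('pics/ptr.png',np.hstack([cv2.resize(p[90:125,315:360],None,fx=8,fy=8),cv2.resize(p[258:293,310:355],None,fx=8,fy=8)]))
E
```

```text
[[-0.001  0.319 -0.948]
 [ 0.002 -0.948 -0.319]
 [-1.    -0.002 -0.   ]]
cam in tool [-0.12019371 -0.00131869 -0.07647937] [[-0.   -0.3   0.95]
 [ 1.    0.    0.  ]
 [-0.    0.95  0.3 ]]
98 [(300, 762, 205, 349), (304, 763, 198, 346), (308, 763, 190, 344), (312, 761, 182, 352), (316, 773, 175, 313), (320, 773, 167, 313), (324, 772, 159, 319), (328, 798, 151, 232), (332, 797, 142, 233), (336, 868, 130, -2), (340, 866, 119, 2), (344, 865, 109, 7), (348, 866, 98, 4)]
103 [(300, 752, 205, 349), (304, 753, 198, 345), (308, 753, 190, 347), (312, 753, 182, 346), (316, 773, 176, 278), (320, 764, 167, 308), (324, 764, 159, 310), (328, 787, 151, 231), (332, 852, 140, 5), (336, 853, 129, 3), (340, 854, 119, -3), (344, 856, 108, -6), (348, 854, 98, 1)]
108 [(300, 743, 205, 346), (304, 742, 197, 348), (308, 743, 189, 346), (312, 743, 182, 346), (316, 774, 177, 234), (320, 752, 167, 313), (324, 756, 159, 302), (328, 776, 151, 230), (332, 777, 142, 226), (336, 779, 133, 220), (340, 776, 125, 230), (344, 778, 116, 224), (348, 840, 97, 1)]
135 [(300, 688, 203, 351), (304, 690, 196, 344), (308, 689, 1
[... 1505 characters left out ...]
4, 414, 152, 4), (328, 414, 142, 2), (332, 414, 132, 0), (336, 415, 122, -1), (340, 415, 111, 3), (344, 415, 101, 0), (348, 415, 91, -1)]
276 [(300, 424, 195, 386), (304, 423, 188, 377), (308, 423, 182, 367), (312, 422, 175, 354), (316, 414, 169, 230), (320, 413, 161, 223), (324, 414, 152, 223), (328, 414, 144, 222), (332, 414, 135, 224), (336, 399, 121, -2), (340, 399, 111, -2), (344, 400, 101, -1), (348, 400, 91, 0)]
281 [(300, 423, 190, 497), (304, 423, 184, 491), (308, 423, 178, 485), (312, 416, 173, 398), (316, 403, 169, 231), (320, 385, 162, -3), (324, 386, 152, 2), (328, 386, 142, 3), (332, 404, 135, 225), (336, 387, 121, 3), (340, 387, 111, -1), (344, 387, 101, 2), (348, 387, 90, 2)]
```

View pics/ptr.png

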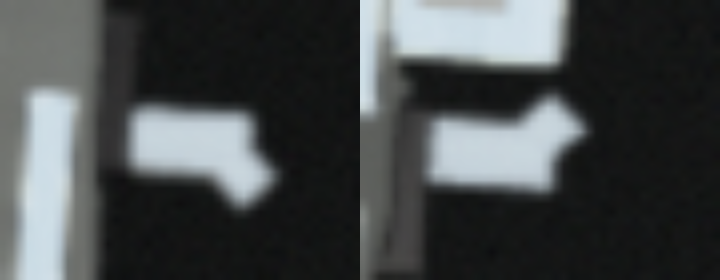

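View pics/topc.png

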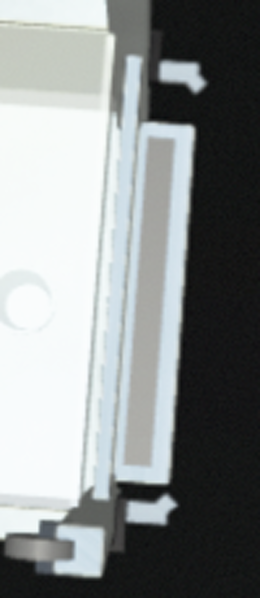

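Measured so far: lip edge middle near (0.590, 0.120), lip top about 116 mm, pointers about 225 mm, and the lip yawed about 4°. I'll move to in front of the cabinet first.

Request:
{"op": "arm_command", "data": {
  "series": [
    [[0,0,0,-0.3,-2.8,-4,0],[0,0,0,-0.3,-2.8,-4,0],[0,0,0,-0.3,-2.8,-4,0],[0,0,0,-0.3,-2.8,-4,0],[0,0,0,-0.3,-2.8,-4,0],[0,0,0,-0.3,-2.8,-4,0],[0,0,0,-0.3,-2.8,-4,0],[0,0,0,-0.3,-2.8,-4,0],[0,0,0,-0.3,-2.8,-4,0],[0,0,0,-0.3,-2.8,-4,0]]
  ]
}}

```text
time: 1.15
tool_pos: [0.5077, -0.2405, 0.2783]
tcp_rot: [2.052, 0.329, -2.058]
wrist_force: [0.8, -0.6, -1.1]
width: 0.003
```

Request:
{"op": "arm_command", "data": {
  "series": [
    [[-0.12,0,0,0,0,0,0],[-0.12,0,0,0,0,0,0],[-0.12,0,0,0,0,0,0],[-0.12,0,0,0,0,0,0],[-0.12,0,0,0,0,0,0],[-0.12,0,0,0,0,0,0],[-0.12,0,0,0,0,0,0],[-0.12,0,0,0,0,0,0],[-0.12,0,0,0,0,0,0],[-0.12,0,0,0,0,0,0]]
  ]
}}

```text
time: 2.15
tool_pos: [0.5106, -0.2305, 0.275]
tcp_rot: [1.21, 1.223, -1.208]
wrist_force: [0.6, -0.1, -0.1]
width: -0.001
```

```bash
cat >> h.py <<'E'
C=np.array([[.0722,.9974,0],[.9974,-.0722,0],[0,0,-1.]]).T  # columns tool x,y,z target
LIP=np.array([.590,.120,.110])
def st(tgt=None):
    s=bot.read_state();Rm=R.from_rotvec(s['tcp_rot']).as_matrix()
    print('t',s['time'],'q',np.round(s['q'],3),'p',np.round(s['tool_pos'],4),'F',np.round(s['wrist_force'],1))
    print('turn needed (tool)',np.round(R.from_matrix(Rm.T@C).as_rotvec(),3))
    if tgt is not None: print('shift needed cm (tool)',np.round(Rm.T@(np.array(tgt)-s['tool_pos'])*100,2))
    return s
E
python3 -c "
from h import *
st([.575,-.08,.2])"
```

```text
t 2.15 q [-0.472  0.041  1.819  0.005  1.293 -0.476] p [ 0.5106 -0.2305  0.275 ] F [ 0.6 -0.1 -0.1]
turn needed (tool) [0.053 1.561 0.065]
shift needed cm (tool) [  7.6    6.54 -14.96]
```

Request:
{"op": "arm_command", "data": {
  "series": [
    [[0,0.14,0,0,0,0,0],[0,0.14,0,0,0,0,0],[0,0.14,0,0,0,0,0],[0,0.14,0,0,0,0,0],[0,0.14,0,0,0,0,0]]
  ]
}}

```text
time: 2.65
tool_pos: [0.5124, -0.2268, 0.2797]
tcp_rot: [1.71, 1.732, -0.761]
wrist_force: [-0.0, 0.3, -0.7]
width: 0.001
```

```bash
python3 -c "
from h import *
st([.575,-.08,.2])"
```

```text
t 2.65 q [-0.749  0.311  1.651  0.511  1.712 -0.831] p [ 0.5124 -0.2268  0.2797] F [-0.   0.3 -0.7]
turn needed (tool) [0.039 0.839 0.08 ]
shift needed cm (tool) [15.69  6.45 -5.53]
```

Request:
{"op": "arm_command", "data": {
  "series": [
    [[0,0.14,0.01,0.8,0.8,-1,0],[0,0.14,0.01,0.8,0.8,-1,0],[0,0.14,0.01,1,0.8,-0.5,0],[0,0.14,0.01,1,0.8,0,0],[0,0.14,0.01,1,0.8,0,0],[0,0.14,0.01,1,0.8,0,0]]
  ]
}}

```text
time: 3.25
tool_pos: [0.5634, -0.1679, 0.2761]
tcp_rot: [2.274, 2.161, 0.068]
wrist_force: [0.7, 0.2, -0.5]
width: 0.001
```

```bash
python3 -c "
from h import *
st([.58,-.04,.09])
p,d=bot.read_camera('wrist');cv2.imwrite('pics/w1.png',p);np.save('pics/w1.npy',d)
p,d=bot.read_camera('scene');cv2.imwrite('pics/s1.png',p)"
```

```text
t 3.25 q [-0.767  0.676  1.639  1.059  2.098 -0.906] p [ 0.5634 -0.1679  0.2761] F [ 0.7  0.2 -0.5]
turn needed (tool) [ 0.032 -0.029  0.022]
shift needed cm (tool) [12.32  0.4  19.  ]
```

View pics/w1.png

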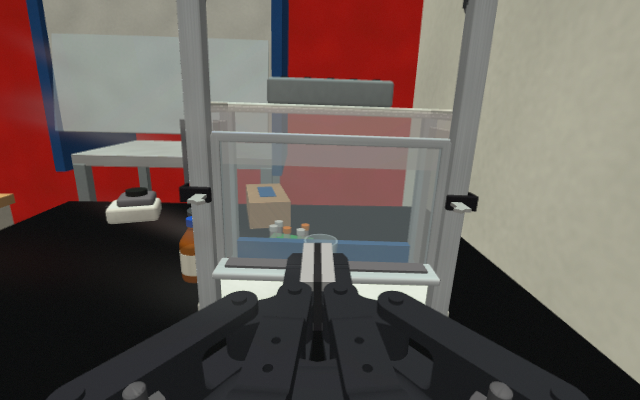

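View pics/s1.png

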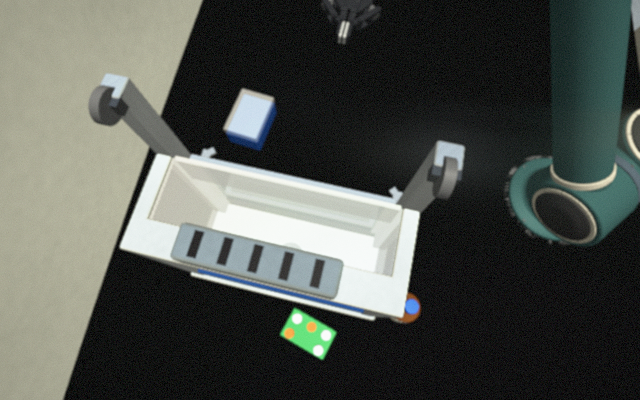

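The wrist view faces the cabinet squarely. The lip front edge runs from about (218,272) to (436,277). The pointer tips are near (203,198) and (457,206). I'll zoom in to measure precisely.

Run:
```python
from h import *
p=cv2.imread('pics/w1.png')
z=lambda a,b,c,d:cv2.resize(p[a:b,c:d],None,fx=8,fy=8,interpolation=cv2.INTER_CUBIC)
cv2.imwrite('pics/z1.png',np.vstack([np.hstack([z(185,220,180,225),z(185,220,440,485)]),np.hstack([z(255,290,205,250),z(255,290,405,450)])]))
```

```text
(no output)
```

View pics/z1.png

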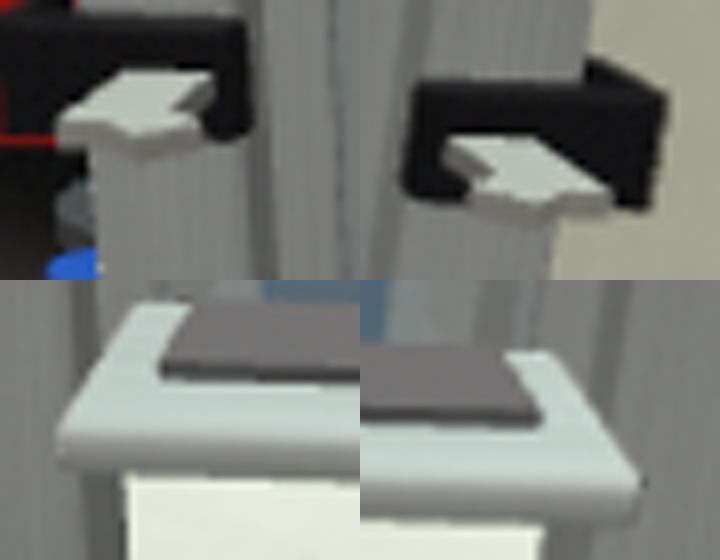

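```bash
cat >> h.py <<'E'
def topmeas(p,d):
    # cabinet coords from top depth
    m=d>0;vv,uu=np.nonzero(m)
    P=pt('top',np.c_[uu,vv],d[m]); c=p[m].astype(int)
    X=C[:2,0];Y=-C[:2,1]
    q=(P[:,:2]-LIP[:2]); x=q@X; y=q@Y; z=P[:,2]
    bright=c.min(1)>150
    out={}
    for n,sg in(('L',1),('R',-1)):
        k=bright&(x>-.01)&(x<.03)&(y*sg>.165)&(y*sg<.2)&(abs(z-.225)<.02)
        out[n]=(k.sum(),np.median(z[k]),z[k].mean(),z[k].std()/np.sqrt(k.sum()),x[k].min(),x[k].max(),(y[k]*sg).min())
    return out,x,y,z,bright,c
def liptop(x,y,z,bright,zl,zh):
    k=bright&(x>.001)&(x<.014)&(abs(y)<.155)&(z>zl)&(z<zh)
    return k.sum(),np.median(z[k]),z[k].mean()
E
python3 - <<'E'
from h import *
d=np.load('pics/top0.npy');p=cv2.imread('pics/top0.png')
o,x,y,z,b,c=topmeas(p,d)
for k,v in o.items(): print(k,np.round(v,4))
print('lip',liptop(x,y,z,b,.095,.14))
# lip outer edge fit
k=(z>.1)&(z<.135)&(abs(y)<.14)&(x>-.02)&(x<.05)
for a in np.arange(-.14,.14,.04):
    kk=k&(abs(y-a)<.02); print(round(a,2),np.round(np.percentile(x[kk],[0.5,2,98]),4))
kk=k&(x<.06);print('yext',[np.round(f(y[(z>.1)&(z<.135)&(x>0)&(x<.04)&(abs(y)<.2)]),4) for f in(np.min,np.max)])
# wrist
d=np.load('pics/w1.npy');p=cv2.imread('pics/w1.png')
E=bot.camera_info('wrist')['extrinsics']
for n,u0,u1,v0,v1 in(('L',188,206,195,203),('R',452,470,203,211),('lipfront',225,430,270,280),('liptopL',226,280,265,269)):
    vv,uu=np.mgrid[v0:v1,u0:u1];dd=d[v0:v1,u0:u1]
    P=pt('wrist',np.c_[uu.ravel(),vv.ravel()],dd.ravel(),E).reshape(v1-v0,u1-u0,3)
    xx=((P[...,:2]-LIP[:2])@C[:2,0])
    print(n);[print(v,np.round(np.median(xx[v-v0]),4),np.round(np.median(P[v-v0,:,2]),4)) for v in range(v0,v1)]
E
```

```text
L [ 1.240e+02  2.237e-01  2.237e-01  2.000e-04 -5.600e-03  2.990e-02
  1.657e-01]
R [8.700e+01 2.235e-01 2.234e-01 2.000e-04 2.000e-03 2.960e-02 1.747e-01]
lip (np.int64(704), np.float64(0.11744782507722307), np.float64(0.11739503936782104))
-0.14 [0.0017 0.0022 0.0486]
-0.1 [0.0007 0.0013 0.0488]
-0.06 [-0.0002  0.0005  0.0491]
-0.02 [-0.0008  0.0003  0.0487]
0.02 [-0.0014 -0.0004  0.0492]
0.06 [-0.002  -0.0013  0.0485]
0.1 [-0.0029 -0.0024  0.048 ]
0.14 [-0.0033 -0.0024  0.0476]
yext [np.float64(-0.1703), np.float64(0.1606)]
L
195 0.0256 0.2201
196 0.0205 0.2201
197 0.0153 0.2201
198 0.0107 0.22
199 0.0053 0.2202
200 0.0016 0.2199
201 0.0002 0.2191
202 0.0003 0.2176
R
203 0.0357 0.2159
204 0.0305 0.2157
205 0.0256 0.2159
206 0.021 0.2157
207 0.0159 0.2159
208 0.0113 0.2159
209 0.0089 0.2153
210 0.0084 0.2142
lipfront
270 0.0126 0.1139
271 0.0091 0.1131
272 0.0068 0.1126
273 0.0046 0.1124
274 0.0029 0.1116
275 0.0022 0.1109
276 0.0013 0.1106
277 0.0009 0.1103
278 0.0014 0.1097
279 0.0015 0.1087
liptopL
265 0.0195 0.1166
266 0.018 0.116
267 0.0178 0.1144
268 0.0173 0.1131
```

Request:
{"op": "arm_command", "data": {
  "series": [
    [[0.005,-0.005,0.004,0.5,0,3,0],[0.005,-0.005,0.004,0.5,0,3,0],[0.005,-0.005,0.004,0.5,0,3,0],[0.005,-0.005,0.004,0.5,0,3,0],[0.005,-0.005,0.004,0.5,0,3,0]]
  ]
}}

```text
time: 3.85
tool_pos: [0.5684, -0.1429, 0.123]
tcp_rot: [2.275, 2.132, -0.012]
wrist_force: [-0.4, -1.0, -0.2]
width: -0.001
```

```bash
python3 -c "
from h import *
st([.583,-.02,.08])
p,d=bot.read_camera('wrist');cv2.imwrite('pics/w2.png',p)
p,d=bot.read_camera('top');cv2.imwrite('pics/t2.png',p)"
```

```text
t 3.85 q [-0.742  0.855  1.655  0.984  1.931 -1.068] p [ 0.5684 -0.1429  0.123 ] F [-0.4 -1.  -0.2]
turn needed (tool) [0.012 0.022 0.007]
shift needed cm (tool) [12.45  0.61  4.04]
```

View pics/w2.png

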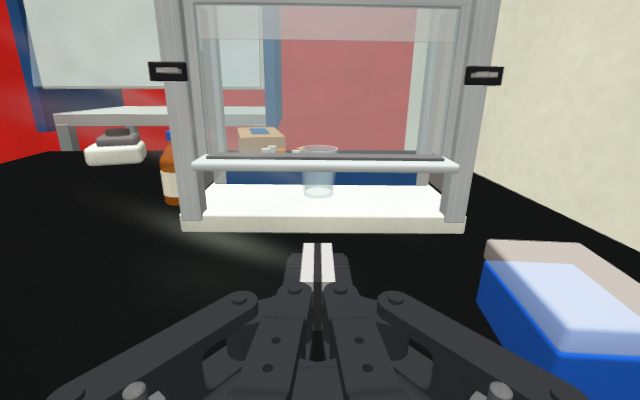

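View pics/t2.png

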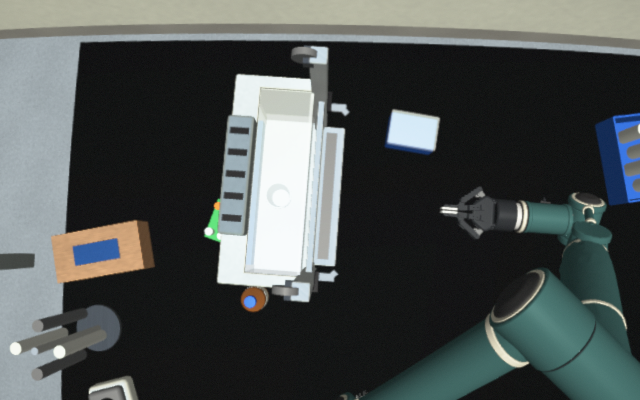

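Request:
{"op": "arm_command", "data": {
  "series": [
    [[0.004,0.025,0.003,1,0.2,1.5,0],[0.004,0.025,0.003,2,0.2,1.5,0],[0.004,0.01,0.003,3,0.2,1,0],[0,0,0,3,0.2,0,0],[0,0,0,3,0.2,0,0],[0,0,0,0,0,0,0]]
  ]
}}

```text
time: 4.55
tool_pos: [0.5899, -0.0215, 0.0911]
tcp_rot: [-2.288, -2.128, -0.047]
wrist_force: [0.1, -0.2, 0.6]
width: -0.002
```

```bash
python3 -c "
from h import *
st([.594,.140,.08])
p,d=bot.read_camera('wrist');cv2.imwrite('pics/w3.png',p)
"
```

```text
t 4.55 q [-0.586  0.879  1.765  1.125  1.838 -1.134] p [ 0.5899 -0.0215  0.0911] F [ 0.1 -0.2  0.6]
turn needed (tool) [ 0.008 -0.034 -0.   ]
shift needed cm (tool) [16.09 -0.77  1.64]
```

View pics/w3.png

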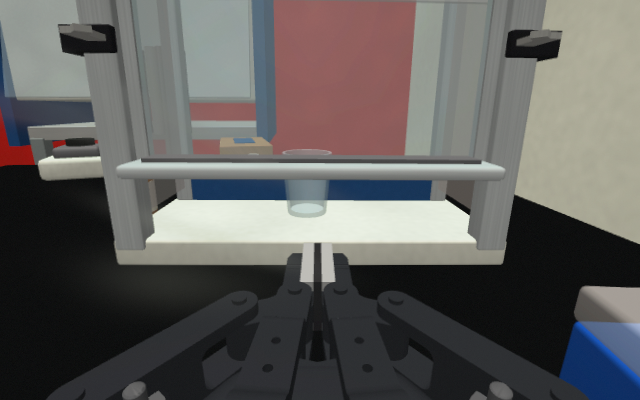

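Request:
{"op": "arm_command", "data": {
  "series": [
    [[0,0,0,1,-0.1,1,0],[0,0,0,2,-0.1,0.2,0],[0,0,0,3,-0.1,0.1,0],[0,0,0,3,-0.1,0.1,0],[0,0,0,3,-0.1,0.1,0],[0,0,0,2,-0.1,0,0],[0,0,0,0,0,0,0]]
  ]
}}

```text
time: 5.3
tool_pos: [0.5972, 0.1226, 0.081]
tcp_rot: [-2.3, -2.127, -0.05]
wrist_force: [-0.3, -0.4, 0.1]
width: 0.001
```

```bash
python3 -c "
from h import *
st([.594,.140,.08])
p,d=bot.read_camera('wrist');cv2.imwrite('pics/w4.png',p)
"
```

```text
t 5.3 q [-0.381  0.844  1.889  1.303  1.716 -1.194] p [0.5972 0.1226 0.081 ] F [-0.3 -0.4  0.1]
turn needed (tool) [ 0.016 -0.029 -0.006]
shift needed cm (tool) [ 1.71 -0.46  0.14]
```

View pics/w4.png

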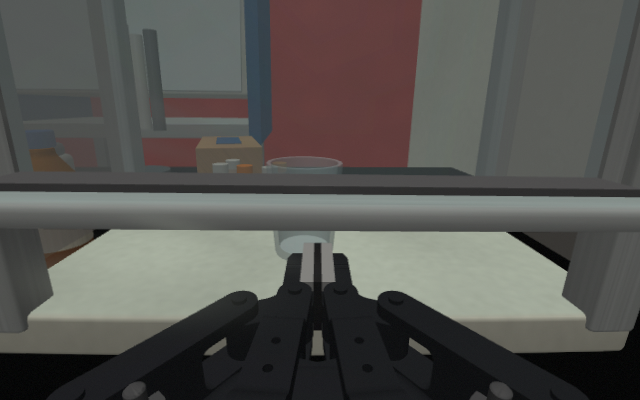

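Request:
{"op": "arm_command", "data": {
  "series": [
    [[0,0,0,1,-0.1,0,0],[0,0,0,0.3,0,-0.4,0],[0,0,0,0,0,-0.3,0],[0,0,0,0,0,-0.3,0],[0,0,0,0,0,-0.3,0],[0,0,0,0,0,-0.3,0],[0,0,0,0,0,-0.3,0],[0,0,0,0,0,-0.3,0]]
  ]
}}

```text
time: 6.15
tool_pos: [0.5982, 0.1322, 0.1024]
tcp_rot: [-2.309, -2.124, -0.043]
wrist_force: [1.2, 3.1, -3.3]
width: -0.003
```

```bash
python3 -c "
from h import *
st([.594,.134,.203])
"
```

```text
t 6.15 q [-0.366  0.797  1.913  1.322  1.709 -1.168] p [0.5982 0.1322 0.1024] F [ 1.2  3.1 -3.3]
turn needed (tool) [ 0.016 -0.023 -0.011]
shift needed cm (tool) [  0.37  -0.28 -10.06]
```

Request:
{"op": "arm_command", "data": {
  "series": [
    [[0,0,0,0,0,-0.7,0],[0,0,0,0,0,-0.7,0],[0,0,0,0,0,-0.7,0],[0,0,0,0,0,-0.7,0],[0,0,0,0,0,-0.7,0],[0,0,0,0,0,-0.7,0]]
  ]
}}

```text
time: 6.75
tool_pos: [0.5976, 0.1317, 0.1467]
tcp_rot: [-2.311, -2.123, -0.039]
wrist_force: [2.4, 3.3, -4.8]
width: -0.003
```

```bash
python3 -c "
from h import *
st([.594,.134,.203])
p,d=bot.read_camera('top');cv2.imwrite('pics/t5.png',p);np.save('pics/t5.npy',d)
o,x,y,z,b,c=topmeas(p,d)
for k,v in o.items(): print(k,np.round(v,4))
print(liptop(x,y,z,b,.095,.25))
p,d=bot.read_camera('wrist');cv2.imwrite('pics/w5.png',p)
"
```

```text
t 6.75 q [-0.367  0.712  1.936  1.33   1.722 -1.108] p [0.5976 0.1317 0.1467] F [ 2.4  3.3 -4.8]
turn needed (tool) [ 0.015 -0.021 -0.012]
shift needed cm (tool) [ 0.32 -0.3  -5.63]
L [ 1.240e+02  2.237e-01  2.236e-01  2.000e-04 -5.600e-03  2.990e-02
  1.657e-01]
R [8.700e+01 2.233e-01 2.236e-01 2.000e-04 2.000e-03 2.970e-02 1.750e-01]
(np.int64(774), np.float64(0.16975295078136976), np.float64(0.16980351942442734))
```

View pics/w5.png

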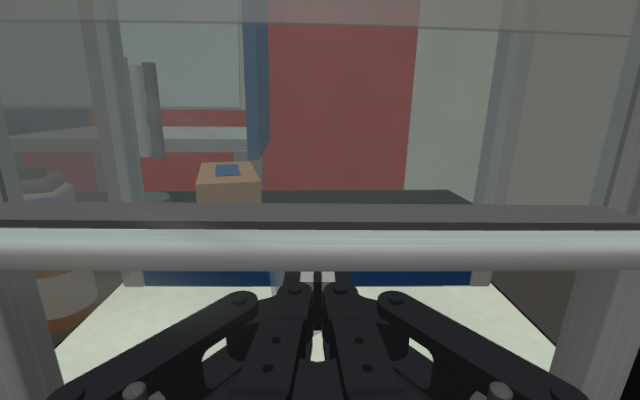

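Request:
{"op": "arm_command", "data": {
  "series": [
    [[0,0,0,0,0,-0.7,0],[0,0,0,0,0,-0.7,0],[0,0,0,0,0,-0.7,0],[0,0,0,0,0,-0.7,0],[0,0,0,0,0,-0.7,0],[0,0,0,0,0,-0.5,0],[0,0,0,0,0,-0.4,0],[0,0,0,0,0,-0.3,0]]
  ]
}}

```text
time: 7.65
tool_pos: [0.5967, 0.1304, 0.1983]
tcp_rot: [-2.311, -2.124, -0.041]
wrist_force: [1.6, 2.7, -3.3]
width: 0.0
```

```bash
cat > m.py <<'E'
from h import *
import sys
st([.594,.134,.203])
p,d=bot.read_camera('top');cv2.imwrite(f'pics/t{sys.argv[1]}.png',p);np.save(f'pics/t{sys.argv[1]}.npy',d)
o,x,y,z,b,c=topmeas(p,d)
for k,v in o.items(): print(k,np.round(v,4))
print(liptop(x,y,z,b,.095,.25))
for a in(-.13,-.09,.09,.13):
    k=b&(x>.001)&(x<.014)&(abs(y-a)<.02)&(z>.2)&(z<.25);print(a,k.sum(),np.round(z[k].mean(),4))
E
python3 m.py 6
```

```text
t 7.65 q [-0.37   0.618  1.954  1.34   1.741 -1.034] p [0.5967 0.1304 0.1983] F [ 1.6  2.7 -3.3]
turn needed (tool) [ 0.016 -0.021 -0.012]
shift needed cm (tool) [ 0.34 -0.29 -0.47]
L [ 1.230e+02  2.232e-01  2.234e-01  2.000e-04 -5.500e-03  3.000e-02
  1.658e-01]
R [1.040e+02 2.229e-01 2.227e-01 2.000e-04 1.900e-03 2.960e-02 1.651e-01]
(np.int64(850), np.float64(0.2215385539462269), np.float64(0.22155630329008885))
-0.13 100 0.2214
-0.09 106 0.2217
0.09 114 0.2216
0.13 115 0.2217
```

Request:
{"op": "arm_command", "data": {
  "series": [
    [[0,0,0,0,0,-0.2,0],[0,0,0,0,0,-0.15,0],[0,0,0,0,0,0,0]]
  ]
}}

```text
time: 8.0
tool_pos: [0.5965, 0.1302, 0.2028]
tcp_rot: [-2.31, -2.124, -0.043]
wrist_force: [1.5, 1.5, -3.0]
width: 0.001
```

```bash
python3 m.py 7
```

```text
t 8.0 q [-0.37   0.611  1.955  1.34   1.744 -1.028] p [0.5965 0.1302 0.2028] F [ 1.5  1.5 -3. ]
turn needed (tool) [ 0.016 -0.022 -0.012]
shift needed cm (tool) [ 0.36 -0.28 -0.02]
L [ 1.240e+02  2.239e-01  2.238e-01  2.000e-04 -5.700e-03  2.990e-02
  1.657e-01]
R [1.080e+02 2.243e-01 2.243e-01 2.000e-04 2.000e-03 2.970e-02 1.650e-01]
(np.int64(857), np.float64(0.22603431518173678), np.float64(0.22599391222260004))
-0.13 100 0.2255
-0.09 108 0.2258
0.09 116 0.2261
0.13 116 0.2264
```

Request:
{"op": "arm_command", "data": {
  "series": [
    [[0,0,0,0,0,1,0],[0,0,0,-0.5,0,1,0],[0,0,0,-4,0,1,0],[0,0,0,-4,0,1,0],[0,0,0,-4,0,1,0],[0,0,0,-4,0,0.3,0],[0,0,0,-2,0,0,0],[0,0,0,0,0,0,0]]
  ]
}}

```text
time: 8.85
tool_pos: [0.5801, -0.0604, 0.1407]
tcp_rot: [-2.3, -2.123, -0.055]
wrist_force: [-0.3, -0.7, 0.2]
width: -0.001
```

```bash
cat > w.py <<'E'
from h import *
import sys
st();E=bot.camera_info('wrist')['extrinsics'];print(np.round(E,4).tolist())
p,d=bot.read_camera('wrist');cv2.imwrite(f'pics/w{sys.argv[1]}.png',p);np.save(f'pics/w{sys.argv[1]}.npy',d);np.save(f'pics/wE{sys.argv[1]}.npy',E)
E
python3 w.py 8; python3 m.py 8
```

```text
t 8.85 q [-0.644  0.805  1.765  1.099  1.894 -1.084] p [ 0.5801 -0.0604  0.1407] F [-0.3 -0.7  0.2]
turn needed (tool) [ 0.016 -0.033 -0.008]
[[0.9967, -0.0064, 0.0803, 0.5683], [-0.0791, -0.2696, 0.9597, -0.1819], [0.0155, -0.9629, -0.2692, 0.213], [0.0, 0.0, 0.0, 1.0]]
t 8.9 q [-0.643  0.804  1.766  1.099  1.893 -1.084] p [ 0.5799 -0.0593  0.1406] F [-0.8 -0.1  0.6]
turn needed (tool) [ 0.016 -0.033 -0.007]
shift needed cm (tool) [19.57 -0.03 -5.59]
L [ 1.240e+02  2.233e-01  2.237e-01  2.000e-04 -5.700e-03  2.990e-02
  1.658e-01]
R [1.090e+02 2.243e-01 2.240e-01 2.000e-04 2.000e-03 2.970e-02 1.653e-01]
(np.int64(852), np.float64(0.22604140800005423), np.float64(0.22599858481128676))
-0.13 101 0.2258
-0.09 108 0.2259
0.09 118 0.2263
0.13 115 0.2264
```

View pics/w8.png

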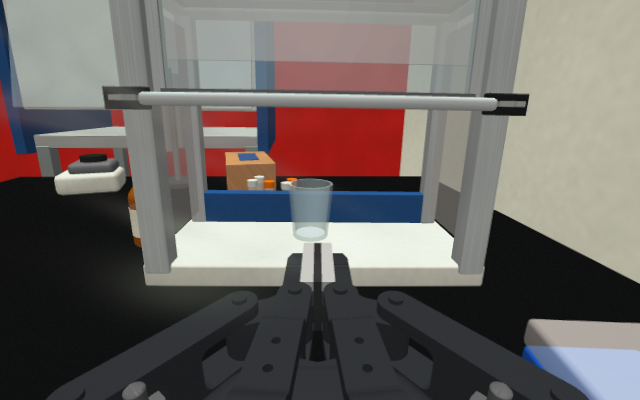

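The sash stays up unaided, and the lip ends at (140,98) and (496,103) sit beside the pointers. I'll zoom in on both.

```bash
cat > zz.py <<'E'
import cv2,numpy as np,sys
p=cv2.imread(f'pics/w{sys.argv[1]}.png')
a,b,u1,u2=map(int,sys.argv[2:6])
z=lambda a,b,c,d:cv2.resize(p[a:b,c:d],None,fx=10,fy=10,interpolation=cv2.INTER_NEAREST)
cv2.imwrite(f'pics/z{sys.argv[1]}.png',np.vstack([z(a,b,u1,u1+75),z(a,b,u2,u2+75)]))
E
python3 zz.py 8 85 114 98 460
```

```text
(no output)
```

View pics/z8.png

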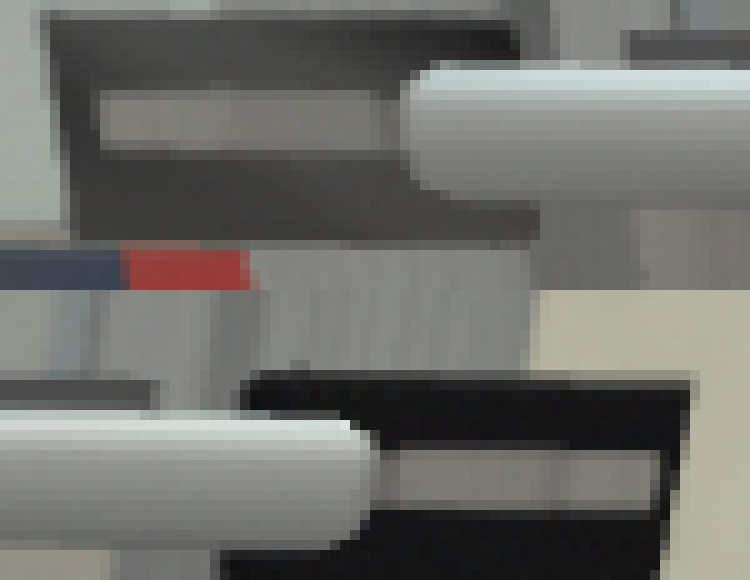

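```bash
python3 -c "
from h import *
p,d=bot.read_camera('scene');cv2.imwrite('pics/s9.png',p)
a=cv2.imread('pics/scene0.png');D=cv2.absdiff(a,p).max(2)
for n,(v0,v1,u0,u1) in dict(box=(85,150,220,280),rack=(305,362,278,340),bottle=(290,325,400,425)).items(): print(n,(D[v0:v1,u0:u1]>50).sum())
st();print(bot.finish_job())"
```

```text
box 694
rack 0
bottle 0
t 9.0 q [-0.639  0.803  1.769  1.099  1.893 -1.084] p [ 0.5795 -0.0569  0.1411] F [ 0.1  0.5 -0.1]
turn needed (tool) [ 0.015 -0.034 -0.004]
the job is handed in; nothing more can be done
None
```

```bash
python3 -c "
import cv2,numpy as np
f=lambda n:cv2.resize(cv2.imread(n)[60:180,180:340],None,fx=2.4,fy=2.4)
g=lambda n:cv2.resize(cv2.imread(n)[90:170,370:470],None,fx=3.84,fy=3.6)
cv2.imwrite('pics/cmp.png',np.vstack([np.hstack([f('pics/scene0.png'),f('pics/s9.png')]),np.hstack([g('pics/top0.png'),g('pics/t8.png')])]))"
```

```text
(no output)
```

View pics/cmp.png

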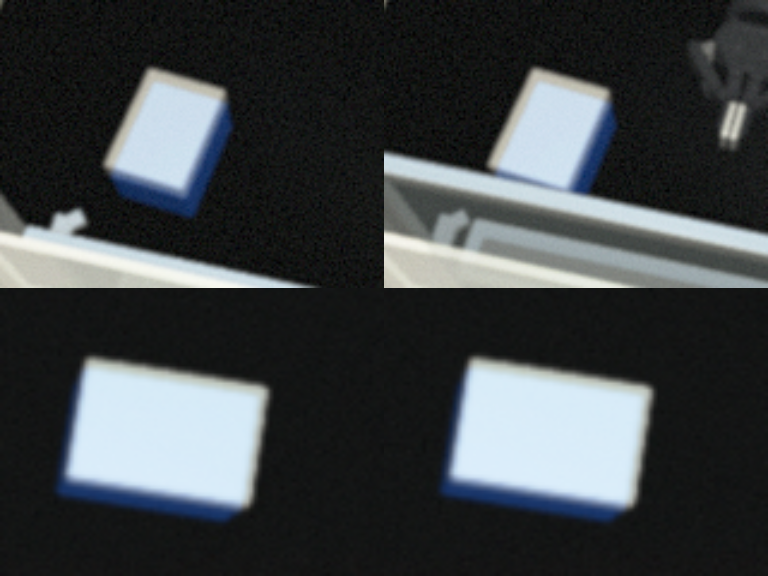

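I pushed the sash up from beneath its lip with the closed fingers, raising it about 109 mm with roughly 3–5 N. I then lowered the hand, drew it back clear of the cabinet and handed the job in at 9.0 s.

- **Level:** The sash stood by itself with the hand away. The wrist camera, close to lip height, put the lip about 0.5–1 mm below the pointers. The top camera's depth put it about 1.2 mm below. I left this small shortfall rather than risk pushing past the pointers.
- **Surroundings:** The bottle and tube rack showed no change in the scene picture. That picture flagged the tip box, but only because the raised sash now covers part of it; in the top view the box has not moved. The beaker was not measured, but it was still upright on the deck in the last wrist picture. The pointers showed no change in height or position in the top view.

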